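# Unchock and latch the guard of a gong-tuning turntable

## Task

The clear guard in front of the gong turntable cannot be shut because of the small wooden wedge lying in its track as a chock. Take the wedge out and lay it in the wooden tray, then push the guard shut by its handle, gently and by feel, just until the latch on the post clicks and holds it; do not ram it against the latch's stop, and leave the gong and the other tools where they lie.

Things in the scene. Friction and masses are not known exactly. Their poses are not given: they have to be found in the camera images.
- station: The fixed tuning station. Origin on the table top, on the centre line of the guard's track, in the opening; x points away from the robot to the turntable, z up. The track is an aluminium channel along y, 40 mm wide, its floor 3 mm and its side lips 6 mm above the table, from y = +450 to -205 mm. The guard shuts towards -y, where the jamb post stands.
- jamb: The fixed jamb post, 40 mm square, 200 mm tall, at station y = -165 to -205 mm; same frame as the station. In its face, 50 mm up, is a rubber-tipped spring buffer, reaching 47 mm out: it meets the guard at a travel of 0.238 m with 2.5 N, plus 0.1 N per mm from there, so an unlatched guard springs back to 0.238 m or less.
- post_head (a point): Top centre of the post, 200 mm up. Clamped on it in slots: the latch, a sprung drop arm (top 226 mm up, reaching 60 to 85 mm from the post's face to the guard). A roller on the guard lifts it (total push peaks at 7 to 12 N), then it drops behind the roller: click. Set by hand, it catches at an unmeasured guard travel of 0.252 to 0.276 m. 1.8 mm further is its rubber stop.
- stop (a joint): How far the latch's rubber stop (a pad in front of the latch's base plate) is squashed, in m: 0 untouched, 9 N per mm. It lies 1.8 mm past the catch. More than 1.5 mm (13.5 N on the stop, some 18 to 22 N of push on the handle) is ramming.
- guard (a joint): Travel of the guard in m: 0 fully open (starts at 0 to 0.03), growing as it shuts towards the station's -y; latched and let go it rests at 0.251 to 0.277. The guard is a clear screen in an aluminium frame, 300 mm long, 20 mm thick, 198 mm tall (latch roller to 217 mm), about 0.9 kg, friction 1 to 2 N. Its front edge is at station y = 0.120 m minus the travel.
- guard_handle (a point): The guard's D-handle: an upright round steel bar 16 mm thick on the robot's side of the guard, axis 45 mm off its face, from 100 to 193 mm above the table, joined to the guard by an arm at top and foot. This point is on the axis, 165 mm up, at station x = -55 mm, 130 mm behind the guard's front edge. Axes as the station's.
- wedge_mid (a point): Wooden wedge, 80 mm long, 24 mm wide with parallel upright sides, 40 mm tall at the thick end (its -x) falling evenly to 12 mm at the thin end (its +x), 40 g. It lies along the track on its floor, thin end to the guard. This point is at its centre, 13 mm above its underside, half-way up; x along it, y across, z up.
- tray: Fixed open wooden tray, outside 200 mm (its x) by 140 mm (its y) by 35 mm tall, walls and floor 7 mm. Origin under its centre on the table. It is empty.
- gong: The bronze kempli gong, 270 mm across, 118 mm tall, 3.2 kg, standing (54 mm above the table) on the teak turntable, 300 mm across, behind the track. Origin under its centre. Leave it alone. Clear fixed screens 185 mm tall stand at both sides of it (station y = +155 and -195 mm, x = 30 to 410 mm).
- mallet: Bone-handled mallet, 231 mm long, lying on the ledge; head a teak cylinder 52 mm thick and 90 mm long, across the handle. Origin on the table 130 mm from the handle's butt, x towards the head. Leave it.
- brass_bar: Brass reference bar, 180 x 32 x 12 mm, lying on the ledge. Origin under its centre, x along it. Leave it.
- striker1: Rubber-tipped striker, 205 mm long, 26 mm thick at the tip, lying on the ledge. Origin at its middle on the table, x along it. Leave it.
- striker2: The second rubber-tipped striker, the same. Leave it.
Mind the look-alikes: they are no part of the job. There is more than one size of the part that bears wedge_mid; the job needs the smallest. There is more than one size of the tray; the one meant has the size given above.

How it is judged:
On the way, in this order (a step that is already met when the one before it is completed fails the run):
1. the wedge lies in the tray, let go (x of wedge_mid in the frame of tray between -0.09 and 0.09 m and y of wedge_mid in the frame of tray between -0.06 and 0.06 m and z of wedge_mid in the frame of tray below 0.032 m and contact force between wedge and the fingers below 0.1 N), for 0.2 s.
2. the guard is pushed in as far as its latch (value of joint guard above 0.247 m), for 0.1 s.
At the end, for the whole second after the job is handed in: The guard, let go, stands still with its travel above 0.247 m, held by the latch against the spring buffer (unlatched it springs back to 0.238 m); the wedge lies in the tray, its centre within 90 and 60 mm of the tray's centre along its x and y, and under 32 mm above the table (value of joint guard above 0.247 m and velocity of joint guard between -0.005 and 0.005 m/s and x of wedge_mid in the frame of tray between -0.09 and 0.09 m and y of wedge_mid in the frame of tray between -0.06 and 0.06 m and z of wedge_mid in the frame of tray below 0.032 m); the robot touches nothing.
It fails at once if the guard is rammed: the latch's rubber stop is squashed by more than 1.5 mm (13.5 N) (value of joint stop above 0.0015 m).
It fails at once if the gong is shifted by more than 15 mm (distance of gong from where it was at the start of the episode above 0.015 m).
It fails at once if the mallet, the brass bar or a striker is shifted by more than 20 mm (distance of any of mallet, brass_bar, striker1, striker2 from where it was at the start of the episode above 0.02 m).
It also fails if it takes over 72 s, if anything falls off the work surface, if the arm or the gripper's body presses on something with over 40 N, if the wrist force passes 120 N, or if a joint passes its speed limit or range.

## Robot

A 6-joint arm with a two-finger parallel gripper is mounted at the origin on the work surface. World frame = base frame: x ahead of the robot, y to its left, z up, the work surface at z = 0. Lengths are in m, angles in rad, forces in N, time in s.
With the tool pointing down it reaches from about 0.25 to 0.85 m from the base axis. Payload 12.5 kg.
Tool frame: the origin (TCP) lies where the fingers leave the gripper's body, on its centre line; the fingertips stand 84 mm ahead of it and the grasp point (between the pads) lies 65 mm ahead of it; x points along the fingers, z is the direction in which the jaws open and shut, and the axes are right-handed (so a half turn about x gives the same grasp; the last joint's range is limited). The gripper opens to 93 mm and grips with 3 to 60 N. Pads are 15 mm wide; open, the fingers measure 128 mm over their backs; the gripper's body (75 mm by 188 mm) begins 65 mm behind the grasp point.
Start: joints at [-1.36, 0.351, 1.652, -0, 1.139, -0.085], TCP at [0.16, -0.526, 0.303] pointing down, gripper open.
Joint ranges: [-2.75, 2.75], [-0.79, 2.1], [0.01, 2.65], [-1.57, 4.71], [0.07, 3.14], [-2.87, 2.87]. Speed limits (rad/s): [2.22, 2.22, 2.79, 3.14, 3.14, 3.14].

## Interface

Orientations are given as a rotation vector (axis times angle).
In Python, from station import manip gives the robot as it stands.
- The arm moves only by the tool apply_moves, never from a script. Its argument "moves" is a list of rows, each an object of numbers: "tx", "ty", "tz": the shift along the world's x, y, z in mm; "wx", "wy", "wz": the turn, a rotation vector about the world's x, y, z in degrees. A call has exactly 8 rows; each row is the pose to reach, as a shift and turn from the pose commanded when the call began; what a row does not reach only later rows make up. A row lasts 1/12 s, in which the tool goes at most 41.7 mm and 7.16 degrees, less where a joint would pass 70% of its speed; a pose out of reach is approached as far as the arm can. A call with a gripper value outside its range is refused whole. "claw" is the opening, from -1 (shut) to 1 (fully open), set as the call begins (left out, the last holds). The fingers move at their own pace and stop on an object; "grip_force" is the grip in N (left out, the last holds). Time passes only in rows, so rows that repeat a pose let the fingers close, or fill a call up. It gives the time, the measured TCP pose, the force and the opening at its end, in the units of the state.
- manip.read_state(): the state, without advancing time (a new reading comes with each control period).
- manip.snapshot(name): name is "scene" or "top"; returns a dict with "img" (480x640x3 uint8, blue, green, red), "vfov" (degrees; the focal length in pixels is half the picture's height over the tangent of half this angle, whatever the lens; pixels are square), "cx", "cy" (the principal point, pixels), "rvec" (rotation vector, rad) and "tvec" (3), from world to camera coordinates, as OpenCV has them. Camera axes: x right, y down, z forward; pixel columns grow to the right and rows downward; lengths in m; the calibration is good to about 2 mm. A picture is of the moment at which its call begins. There is no depth.
- manip.sign_off(): hands the job in, once; it reports no verdict.
The state is a dict: "clock": time; "qpos": joint angles; "qd": joint speeds; "effort": joint torques, N m; "tool_pos": TCP position; "ee_rot": TCP orientation; "wrist_force": force on the tool from outside, world axes, zero at the start; "torque": the same for the moment, N m; "opening": opening from 0.0 (shut) to 1.0 (fully open).
Only numpy, scipy, OpenCV 4.12 (cv2) and the standard library are available. Lean on these libraries where they do the work, as an engineer would, in place of code of your own. Each camera call takes 0.05 s, during which the arm holds its last target. There are 200 camera calls.

## Working session

There is one attempt and no reset: what is moved stays moved. The work goes in short steps, Python scripts to look and compute and a tool call to move; the robot and the scene stay as the last step left them, time stands still between calls to the robot, and variables do not carry over. Pictures are saved under pics/ and viewed, about 8 in all and at most 12, crops included, and the job is handed in when it is done.

Besides the shell and the picture viewer there is one more tool, called after "Request:" as name(argument=value, ...) on one line, values as JSON. apply_moves: Moves the arm, as the interface text tells. Its arguments: {"type":"object","properties":{"moves":{"type":"array"},"claw":{"type":"number"},"grip_force":{"type":"number"}},"required":["moves"]}

```bash
mkdir -p pics; ls; cat > h.py <<'E'
import numpy as np, cv2
from station import manip
def snap(n,f=None):
    s=manip.snapshot(n)
    if f: cv2.imwrite('pics/'+f,s['img'])
    return s
def cam(s):
    R=cv2.Rodrigues(np.array(s['rvec'],float))[0]; t=np.array(s['tvec'],float).ravel()
    f=s['img'].shape[0]/2/np.tan(np.radians(s['vfov'])/2)
    return R,t,f
def ray(s,u,v):
    R,t,f=cam(s); d=R.T@np.array([(u-s['cx'])/f,(v-s['cy'])/f,1]); return -R.T@t,d
def onz(s,u,v,z):
    c,d=ray(s,u,v); return c+d*(z-c[2])/d[2]
def proj(s,p):
    R,t,f=cam(s); q=R@np.array(p,float)+t; return np.array([s['cx']+f*q[0]/q[2],s['cy']+f*q[1]/q[2]])
def tri(a,pa,b,pb):
    ca,da=ray(a,*pa); cb,db=ray(b,*pb)
    k=np.linalg.lstsq(np.c_[da,-db],cb-ca,rcond=None)[0]
    A=ca+k[0]*da;B=cb+k[1]*db
    return (A+B)/2,np.linalg.norm(A-B)
E
python3 - <<'E'
from h import *
import pickle
for n in ('scene','top'):
    s=snap(n,n+'0.png'); pickle.dump(s,open(n+'0.pkl','wb')); print({k:v for k,v in s.items() if k!='img'}, ray(s,320,240))
print(manip.read_state())
E
```

```text
pics
{'vfov': 45.009358255696, 'cx': 321.42597727136706, 'cy': 242.4594484517617, 'rvec': array([ 1.39033086,  2.07262953, -0.93319352]), 'tvec': array([ 0.29150868, -0.18885   ,  1.80527822])} (array([1.4912504 , 0.27387586, 1.03963231]), array([-0.70392047, -0.27820591, -0.65354536]))
{'vfov': 42.78855833627596, 'cx': 313.38480713276783, 'cy': 244.8242264424352, 'rvec': array([ 2.09674941, -2.14517493,  0.18978097]), 'tvec': array([-0.10117004,  0.53892243,  1.62538805])} (array([ 0.22762631, -0.12149297,  1.69587287]), array([ 0.19188642, -0.00617526, -0.98148872]))
{'clock': 0.1, 'qpos': array([-1.35961654e+00,  3.51142565e-01,  1.65232898e+00, -9.60176327e-06,
        1.13910048e+00, -8.45805426e-02]), 'qd': array([ 0.00036082, -0.00122106, -0.0021844 ,  0.00035906, -0.00139592,
        0.00015207]), 'effort': array([ 4.63782053e-04, -4.98028493e+01, -2.85703254e+01,  7.00378767e-02,
        2.39342521e-02, -3.65406572e-05]), 'tool_pos': array([ 0.16029534, -0.5259007 ,  0.30228885]), 'ee_rot': array([ 0.98925445,  1.33548178, -0.98819001]), 'wrist_force': array([-0.40619351,  0.06861711, -0.11695464]), 'torque': array([ 0.00851138,  0.0233001 , -0.01333124]), 'opening': 1.001543968331056}
```

View pics/scene0.png

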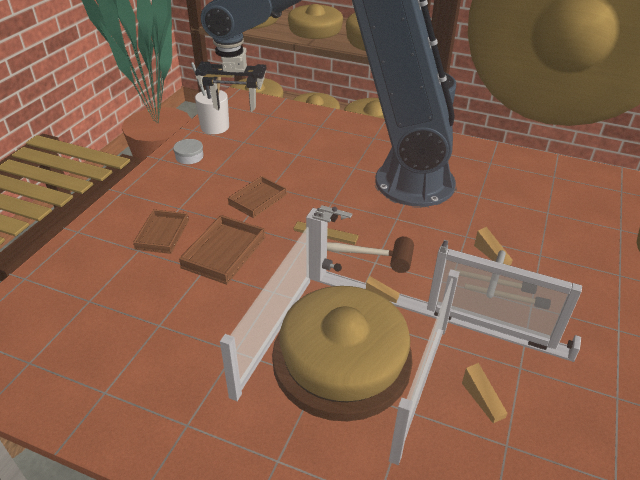

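View pics/top0.png

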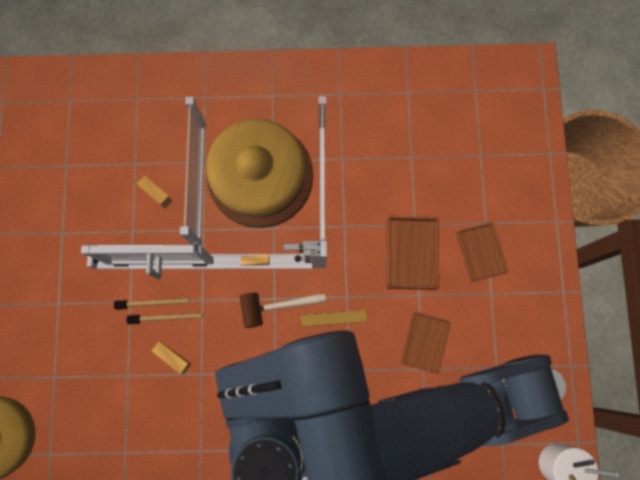

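Wedge candidates (top view): (255,260) in the track, (153,190) and (170,357) on the table. Trays: (413,253), (482,251) and (426,342). I'll measure their sizes and enlarge the crops.

```bash
python3 - <<'E'
from h import *
import pickle
s=pickle.load(open('top0.pkl','rb')); c=pickle.load(open('scene0.pkl','rb'))
img=s['img']; hsv=cv2.cvtColor(img,cv2.COLOR_BGR2HSV)
for n,p in dict(w=(255,260),w2=(153,190),w3=(170,357),t1=(413,253),t2=(482,251),t3=(426,342),floor=(360,200),bar=(333,318)).items(): print(n,hsv[p[1],p[0]],onz(s,*p,0.02).round(3))
# wedges
m=cv2.inRange(hsv,(13,110,120),(25,255,255)); 
for cc in cv2.findContours(m,0,2)[0]:
    if cv2.contourArea(cc)<100: continue
    r=cv2.minAreaRect(cc); b=[onz(s,*q,0.02)[:2] for q in cv2.boxPoints(r)]
    print('w',np.round(r[0]),np.round([np.linalg.norm(b[0]-b[1]),np.linalg.norm(b[1]-b[2])],3),np.mean(b,0).round(4))
m=cv2.inRange(hsv,(0,60,20),(14,190,130))
for cc in cv2.findContours(cv2.morphologyEx(m,cv2.MORPH_OPEN,np.ones((3,3))),0,2)[0]:
    if cv2.contourArea(cc)<800: continue
    r=cv2.minAreaRect(cc); b=[onz(s,*q,0.035)[:2] for q in cv2.boxPoints(r)]
    print('t',np.round(r[0]),np.round([np.linalg.norm(b[0]-b[1]),np.linalg.norm(b[1]-b[2])],3),np.mean(b,0).round(4),np.degrees(np.arctan2(*(b[1]-b[0])[::-1])).round(1))
a=cv2.resize(img[215:295,70:450],None,fx=2.1,fy=2.1,interpolation=cv2.INTER_CUBIC)
b=cv2.resize(c['img'][200:360,290:590],(798,426),interpolation=cv2.INTER_CUBIC)
cv2.imwrite('pics/crop.png',np.vstack([a,b]) if a.shape[1]==b.shape[1] else b[:, :798] if False else np.vstack([a[:,:798],b]))
E
```

```text
w [ 18 155 184] [0.503 0.05  0.02 ]
w2 [ 17 161 181] [0.711 0.338 0.02 ]
w3 [ 18 162 183] [0.243 0.28  0.02 ]
t1 [ 11 170 129] [ 0.512 -0.389  0.02 ]
t2 [ 10 171 127] [ 0.514 -0.58   0.02 ]
t3 [ 10 167 131] [ 0.268 -0.411  0.02 ]
floor [  8 172 157] [ 0.667 -0.248  0.02 ]
bar [ 19 162 156] [ 0.338 -0.162  0.02 ]
w [ 11. 436.] [0.171 0.059] [0.0495 0.6965]
w [170. 357.] [0.037 0.105] [0.2441 0.2814]
w [171. 317.] [0.167 0.013] [0.3519 0.2809]
w [334. 318.] [0.179 0.034] [ 0.3383 -0.1637]
w [158. 302.] [0.17  0.014] [0.3927 0.3161]
w [254. 259.] [0.076 0.027] [0.505  0.0509]
w [152. 189.] [0.036 0.096] [0.7128 0.341 ]
w [252. 165.] [0.275 0.271] [0.7812 0.0574]
w [606. 166.] [0.216 0.341] [ 0.7523 -0.9481]
t [616. 421.] [0.054 0.132] [ 0.0526 -0.8904] -17.4
t [426. 343.] [0.146 0.105] [ 0.2668 -0.409 ] -16.3
t [481. 251.] [0.107 0.149] [ 0.5106 -0.5745] -74.9
t [413. 253.] [0.203 0.142] [ 0.5113 -0.3879] -4.2
t [608. 302.] [0.175 0.567] [ 0.3736 -0.9048] -91.4
t [270. 196.] [0.302 0.175] [0.6838 0.0045] -63.7
t [193. 173.] [0.332 0.028] [0.758 0.222] -1.3
t [601. 140.] [0.217 0.162] [ 0.8231 -0.9359] -91.5
```

View pics/crop.png

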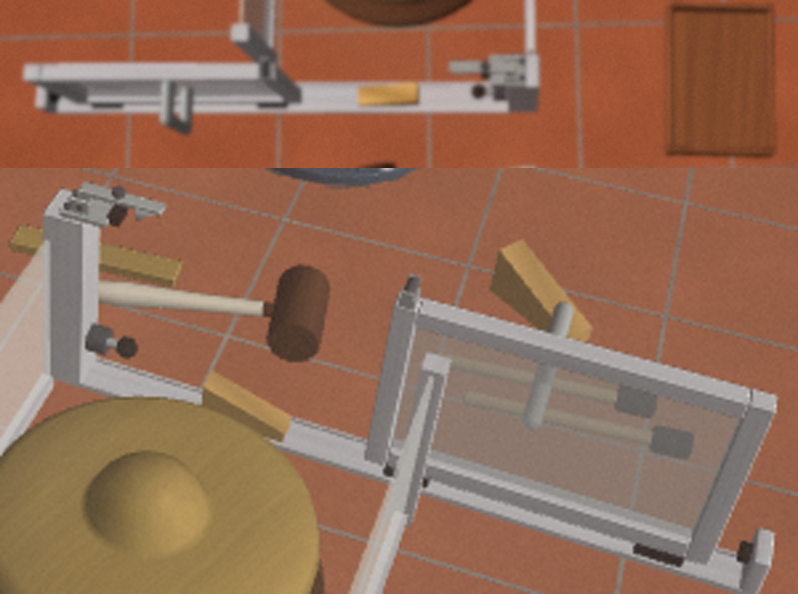

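The wedge lying in the track at top (255,260) and scene (381,289) is the smallest, at about 80x24. The others are about 105x36 and 96x36. Its thick end is towards the post. The tray at top (413,253) measures 203x142, so it is the one meant. Next I'll locate the station, guard, handle and gong.

```bash
python3 - <<'E'
from h import *
import pickle
s=pickle.load(open('top0.pkl','rb')); c=pickle.load(open('scene0.pkl','rb'))
hsv=cv2.cvtColor(s['img'],cv2.COLOR_BGR2HSV)
# near edge of track: scan up from red to grey
P=[]
for u in list(range(100,145))+list(range(165,238))+list(range(272,300)):
    col=hsv[250:285,u,1].astype(float); 
    i=[k for k in range(34,0,-1) if col[k]<100]
    if i: 
        k=i[0]; f=(100-col[k])/(col[k+1]-col[k]) if k<34 else 0
        P.append(onz(s,u,250+k+f,0.006)[:2])
P=np.array(P); k=np.polyfit(P[:,1],P[:,0],1); r=P[:,0]-np.polyval(k,P[:,1]); g=abs(r)<.003; k=np.polyfit(P[g,1],P[g,0],1)
print('near edge x = %.4f + %.4f*y'%(k[1],k[0]),g.sum(),len(P), r[g].std())
# post: top corners approx
print('post top ctr', tri(s,(319.5,261.5),c,(290+72/2.66,200+(208-168)/2.66)))
print('post face from top px', onz(s,311.5,255,0.2))
print('boss', tri(s,(255,160),c,(346,313)))
print('handle top end? ', onz(s,70+180/2.1,215+130/2.1,.193), onz(s,70+176/2.1,215+88/2.1,.193))
v=hsv[...,2]
# turntable/gong front: column 254 rows
for row in range(190,250,3): print(row,hsv[row,258],onz(s,258,row,0.054)[0].round(3),onz(s,258,row,0.12)[0].round(3))
E
```

```text
near edge x = 0.4796 + 0.0223*y 143 146 0.0004107246669659904
post top ctr (array([ 0.47206801, -0.13267796,  0.17123665]), np.float64(0.008863770427709618))
post face from top px [ 0.48273257 -0.10895046  0.2       ]
boss (array([0.74196343, 0.03449602, 0.16934449]), np.float64(0.0029284341009947596))
handle top end?  [0.43797367 0.27819371 0.193     ] [0.48836025 0.28423443 0.193     ]
190 [ 19 170 153] 0.694 0.675
193 [ 19 165 155] 0.685 0.667
196 [ 19 169 151] 0.677 0.659
199 [ 18 161 157] 0.668 0.651
202 [ 19 165 155] 0.66 0.642
205 [ 19 165 155] 0.651 0.634
208 [ 18 160 142] 0.643 0.626
211 [ 19 164 115] 0.634 0.618
214 [ 18 153  85] 0.626 0.61
217 [ 11 139  79] 0.617 0.602
220 [ 10 156  90] 0.609 0.593
223 [ 10 144  92] 0.6 0.585
226 [ 11 139  77] 0.592 0.577
229 [ 10 118 143] 0.583 0.569
232 [  9 168 158] 0.575 0.561
235 [  9 167 159] 0.567 0.553
238 [  9 162 162] 0.558 0.545
241 [  9 165 161] 0.55 0.537
244 [  8 161 160] 0.542 0.529
247 [  9 169 157] 0.533 0.521
```

```bash
python3 - <<'E'
import cv2,numpy as np
a=cv2.imread('pics/top0.png');
cv2.imwrite('pics/c2.png',np.vstack([cv2.resize(a[200:280,75:235],(800,400),interpolation=cv2.INTER_CUBIC),cv2.resize(a[235:275,230:390],(800,200),interpolation=cv2.INTER_CUBIC)]))
E
```

```text
(no output)
```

View pics/c2.png

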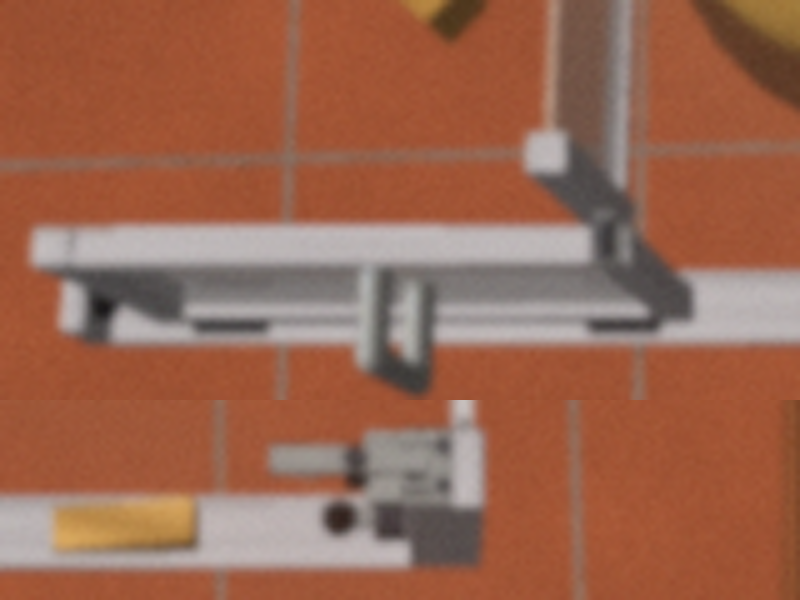

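```bash
python3 - <<'E'
from h import *
import pickle
s=pickle.load(open('top0.pkl','rb'))
A=lambda x,y:(75+x/5-.1,200+y/5-.1)
B=lambda x,y:(230+x/5-.1,235+(y-400)/5-.1)
L=lambda n,p,z: print(n,onz(s,*p,z).round(4))
L('post foot face',B(412,565),0.003);L('post foot back',B(481,565),0.003)
L('post top back near',B(483,505),.2);L('post top back far',B(483,430),.2)
L('guard foot front near',A(690,318),.006)
L('guard top rear near',A(32,268),.198);L('guard top rear far',A(32,227),.198)
L('guard top front far',A(620,227),.198)
L('handle top',A(373,360),.193);L('handle foot',A(420,380),.1)
for n,p,z in(('wl far',(54,508),.012),('wl near',(54,552),.012),('wr near',(198,547),.04),('wr far',(198,496),.04)): L(n,B(*p),z+.003)
L('tray',(413,253),.035)
L('latch arm tip',B(270,460),.226)
E
```

```text
post foot face [ 0.4798 -0.1087  0.003 ]
post foot back [ 0.4789 -0.1473  0.003 ]
post top back near [ 0.4796 -0.146   0.2   ]
post top back far [ 0.5174 -0.147   0.2   ]
guard foot front near [0.4982 0.1687 0.006 ]
guard top rear near [0.5003 0.464  0.198 ]
guard top rear far [0.5211 0.465  0.198 ]
guard top front far [0.5142 0.1711 0.198 ]
handle top [0.4509 0.294  0.193 ]
handle foot [0.4535 0.2946 0.1   ]
wl far [0.5147 0.0898 0.015 ]
wl near [0.4899 0.0898 0.015 ]
wr near [0.4865 0.0076 0.043 ]
wr far [0.5147 0.0073 0.043 ]
tray [ 0.5099 -0.3865  0.035 ]
latch arm tip [ 0.4999 -0.0422  0.226 ]
```

```bash
python3 - <<'E'
from h import *
st=manip.read_state(); R=cv2.Rodrigues(st['ee_rot'])[0]; print(R.round(3))
z=R[:,2]; print('jaw yaw',np.degrees(np.arctan2(z[1],z[0])), 'to (deg)', -1.28)
print('delta to above wedge',(np.array([.5005,.044,.36])-st['tool_pos'])*1000)
E
```

```text
[[-0.     0.957  0.291]
 [ 0.001  0.291 -0.957]
 [-1.     0.    -0.001]]
jaw yaw -73.05394907597497 to (deg) -1.28
delta to above wedge [340.20466436 569.90070057  57.71115477]
```

Request:
apply_moves(moves=[{"tx":0,"ty":20,"tz":30,"wz":7},{"tx":10,"ty":50,"tz":58,"wz":14},{"tx":30,"ty":85,"tz":58,"wz":21},{"tx":50,"ty":120,"tz":58,"wz":28},{"tx":70,"ty":155,"tz":58,"wz":35},{"tx":90,"ty":190,"tz":58,"wz":42},{"tx":110,"ty":225,"tz":58,"wz":49},{"tx":130,"ty":260,"tz":58,"wz":56}], claw=0.2)

```text
invalid input at $.moves[0]: expected keys tx, ty, tz, wx, wy, wz
```

Request:
apply_moves(moves=[{"tx":25,"ty":32,"tz":0,"wz":5},{"tx":50,"ty":64,"tz":0,"wz":10},{"tx":75,"ty":96,"tz":0,"wz":15.8},{"tx":100,"ty":128,"tz":0,"wz":15.8},{"tx":130,"ty":160,"tz":0,"wz":15.8},{"tx":155,"ty":192,"tz":0,"wz":15.8},{"tx":180,"ty":224,"tz":0,"wz":15.8},{"tx":200,"ty":256,"tz":0,"wz":15.8}])

```text
invalid input at $.moves[0]: expected keys tx, ty, tz, wx, wy, wz
```

Request:
apply_moves(moves=[{"tx":10,"ty":30,"tz":0},{"tx":10,"ty":54,"tz":0},{"tx":10,"ty":54,"tz":-30},{"tx":10,"ty":54,"tz":-60},{"tx":10,"ty":54,"tz":-90},{"tx":10,"ty":54,"tz":-120},{"tx":10,"ty":54,"tz":-150},{"tx":10,"ty":54,"tz":-150}])

```text
invalid input at $.moves[0]: expected keys tx, ty, tz, wx, wy, wz
```

```bash
python3 - <<'E'
from h import *
s=snap('scene','s1.png'); t=snap('top','t1.png')
a=cv2.resize(s['img'][130:330,260:500],(720,600))
cv2.imwrite('pics/s1c.png',a)
st=manip.read_state(); print(st['clock'],st['tool_pos'],st['wrist_force'],st['opening'],st['qpos']); R=cv2.Rodrigues(st['ee_rot'])[0]; print(R.round(3))
E
```

```text
0.2 [ 0.16031215 -0.52597042  0.30243273] [-0.33300521  0.34480546 -0.2409264 ] 1.0018022243351408 [-1.35961975e+00  3.51004006e-01  1.65215022e+00  1.08132471e-05
  1.13908184e+00 -8.45756295e-02]
[[-0.     0.957  0.291]
 [ 0.001  0.291 -0.957]
 [-1.     0.    -0.001]]
```

View pics/s1c.png

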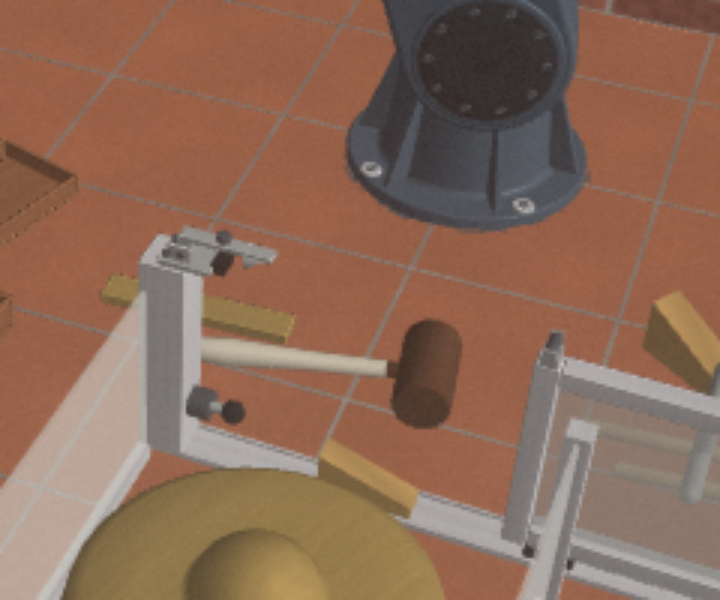

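All six keys are needed and nothing moved. The crop shows the scene unchanged: wedge at crop (368,478), latch tip at (270,258).

Request:
apply_moves(moves=[{"tx":0,"ty":20,"tz":30,"wx":0,"wy":0,"wz":7},{"tx":10,"ty":50,"tz":58,"wx":0,"wy":0,"wz":14},{"tx":30,"ty":85,"tz":58,"wx":0,"wy":0,"wz":21},{"tx":50,"ty":120,"tz":58,"wx":0,"wy":0,"wz":28},{"tx":70,"ty":155,"tz":58,"wx":0,"wy":0,"wz":35},{"tx":90,"ty":190,"tz":58,"wx":0,"wy":0,"wz":42},{"tx":110,"ty":225,"tz":58,"wx":0,"wy":0,"wz":49},{"tx":130,"ty":260,"tz":58,"wx":0,"wy":0,"wz":56}], claw=0.2)

```text
clock: 0.87
tool_pos: [0.2907, -0.2643, 0.3608]
ee_rot: [0.229, 1.558, -0.229]
wrist_force: [0.8, -0.6, 0.3]
opening: 0.602
```

Request:
apply_moves(moves=[{"tx":25,"ty":32,"tz":0,"wx":0,"wy":0,"wz":5},{"tx":50,"ty":64,"tz":0,"wx":0,"wy":0,"wz":10},{"tx":75,"ty":96,"tz":0,"wx":0,"wy":0,"wz":15.8},{"tx":100,"ty":128,"tz":0,"wx":0,"wy":0,"wz":15.8},{"tx":130,"ty":160,"tz":0,"wx":0,"wy":0,"wz":15.8},{"tx":155,"ty":192,"tz":0,"wx":0,"wy":0,"wz":15.8},{"tx":180,"ty":224,"tz":0,"wx":0,"wy":0,"wz":15.8},{"tx":200,"ty":256,"tz":0,"wx":0,"wy":0,"wz":15.8}])

```text
clock: 1.53
tool_pos: [0.4916, -0.0079, 0.3606]
ee_rot: [0.017, 1.571, -0.017]
wrist_force: [0.1, -0.6, 0.2]
opening: 0.595
```

Request:
apply_moves(moves=[{"tx":10,"ty":30,"tz":0,"wx":0,"wy":0,"wz":0},{"tx":10,"ty":54,"tz":0,"wx":0,"wy":0,"wz":0},{"tx":10,"ty":54,"tz":-30,"wx":0,"wy":0,"wz":0},{"tx":10,"ty":54,"tz":-60,"wx":0,"wy":0,"wz":0},{"tx":10,"ty":54,"tz":-90,"wx":0,"wy":0,"wz":0},{"tx":10,"ty":54,"tz":-120,"wx":0,"wy":0,"wz":0},{"tx":10,"ty":54,"tz":-150,"wx":0,"wy":0,"wz":0},{"tx":10,"ty":54,"tz":-150,"wx":0,"wy":0,"wz":0}])

```text
clock: 2.2
tool_pos: [0.4981, 0.0439, 0.2061]
ee_rot: [0.017, 1.579, -0.017]
wrist_force: [-1.5, -0.3, -0.9]
opening: 0.598
```

```bash
python3 - <<'E'
from h import *
s=snap('scene','s1.png')
a=cv2.resize(s['img'][130:330,260:500],(720,600))
cv2.imwrite('pics/s2c.png',a)
st=manip.read_state(); print(st['clock'],st['tool_pos'],st['wrist_force'],st['opening'],st['qpos']); R=cv2.Rodrigues(st['ee_rot'])[0]; print(R.round(3))
E
```

```text
2.25 [0.49928839 0.04390878 0.20900396] [ 0.04186671 -0.14252616  1.04137342] 0.5997424812143727 [-5.19754935e-03  3.89939486e-01  1.86094630e+00  2.15009782e-05
  8.95809377e-01  1.66700559e-02]
[[-0.005  0.022  1.   ]
 [ 0.     1.    -0.022]
 [-1.    -0.    -0.005]]
```

View pics/s2c.png

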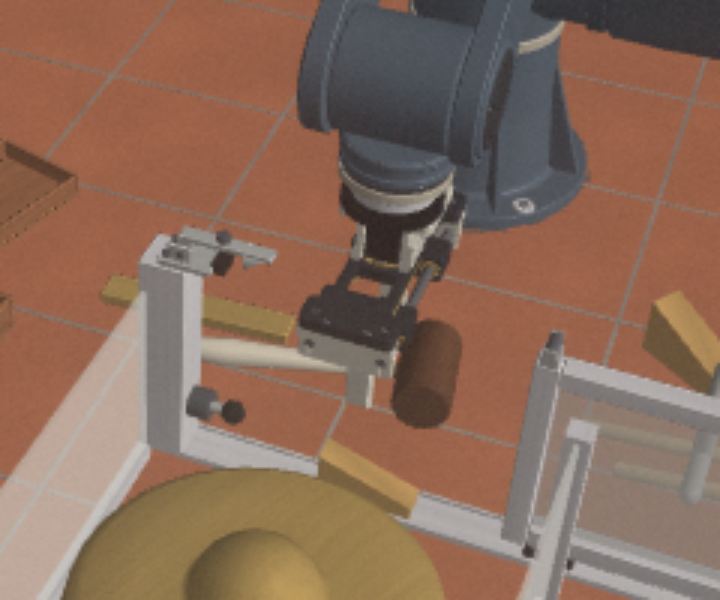

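Request:
apply_moves(moves=[{"tx":1,"ty":-7,"tz":-25,"wx":0,"wy":0,"wz":0},{"tx":1,"ty":-7,"tz":-50,"wx":0,"wy":0,"wz":0},{"tx":1,"ty":-7,"tz":-75,"wx":0,"wy":0,"wz":0},{"tx":1,"ty":-7,"tz":-95,"wx":0,"wy":0,"wz":0},{"tx":1,"ty":-7,"tz":-105,"wx":0,"wy":0,"wz":0},{"tx":1,"ty":-7,"tz":-112,"wx":0,"wy":0,"wz":0},{"tx":1,"ty":-7,"tz":-112,"wx":0,"wy":0,"wz":0},{"tx":1,"ty":-7,"tz":-112,"wx":0,"wy":0,"wz":0}])

```text
clock: 2.92
tool_pos: [0.5021, 0.0369, 0.0999]
ee_rot: [0.017, 1.569, -0.017]
wrist_force: [0.2, 0.0, -0.4]
opening: 0.598
```

Request:
apply_moves(moves=[{"tx":0,"ty":0,"tz":0,"wx":0,"wy":0,"wz":0},{"tx":0,"ty":0,"tz":0,"wx":0,"wy":0,"wz":0},{"tx":0,"ty":0,"tz":0,"wx":0,"wy":0,"wz":0},{"tx":0,"ty":0,"tz":0,"wx":0,"wy":0,"wz":0},{"tx":0,"ty":0,"tz":0,"wx":0,"wy":0,"wz":0},{"tx":0,"ty":0,"tz":0,"wx":0,"wy":0,"wz":0},{"tx":0,"ty":0,"tz":0,"wx":0,"wy":0,"wz":0},{"tx":0,"ty":0,"tz":0,"wx":0,"wy":0,"wz":0}], claw=-0.7, grip_force=20)

```text
clock: 3.58
tool_pos: [0.5016, 0.0369, 0.099]
ee_rot: [0.017, 1.57, -0.017]
wrist_force: [-0.8, -0.3, 5.9]
opening: 0.257
```

Request:
apply_moves(moves=[{"tx":0,"ty":0,"tz":15,"wx":0,"wy":0,"wz":0},{"tx":0,"ty":0,"tz":45,"wx":0,"wy":0,"wz":0},{"tx":0,"ty":0,"tz":80,"wx":0,"wy":0,"wz":0},{"tx":0,"ty":0,"tz":115,"wx":0,"wy":0,"wz":0},{"tx":0,"ty":0,"tz":150,"wx":0,"wy":0,"wz":0},{"tx":0,"ty":0,"tz":185,"wx":0,"wy":0,"wz":0},{"tx":0,"ty":0,"tz":220,"wx":0,"wy":0,"wz":0},{"tx":0,"ty":0,"tz":255,"wx":0,"wy":0,"wz":0}])

```text
clock: 4.25
tool_pos: [0.5008, 0.0369, 0.3553]
ee_rot: [0.017, 1.571, -0.017]
wrist_force: [1.7, 0.3, -0.3]
opening: 0.257
```

Request:
apply_moves(moves=[{"tx":0,"ty":-20,"tz":10,"wx":0,"wy":0,"wz":0},{"tx":0,"ty":-55,"tz":10,"wx":0,"wy":0,"wz":0},{"tx":0,"ty":-90,"tz":10,"wx":0,"wy":0,"wz":0},{"tx":3,"ty":-125,"tz":10,"wx":0,"wy":0,"wz":0},{"tx":6,"ty":-160,"tz":10,"wx":0,"wy":0,"wz":0},{"tx":9,"ty":-195,"tz":10,"wx":0,"wy":0,"wz":0},{"tx":9,"ty":-230,"tz":10,"wx":0,"wy":0,"wz":0},{"tx":9,"ty":-265,"tz":10,"wx":0,"wy":0,"wz":0}])

```text
clock: 4.92
tool_pos: [0.51, -0.2298, 0.3633]
ee_rot: [0.018, 1.571, -0.017]
wrist_force: [1.1, 0.1, -0.8]
opening: 0.257
```

Request:
apply_moves(moves=[{"tx":0,"ty":-35,"tz":0,"wx":0,"wy":0,"wz":0},{"tx":0,"ty":-70,"tz":0,"wx":0,"wy":0,"wz":0},{"tx":0,"ty":-105,"tz":0,"wx":0,"wy":0,"wz":-1},{"tx":0,"ty":-135,"tz":0,"wx":0,"wy":0,"wz":-3},{"tx":0,"ty":-155,"tz":0,"wx":0,"wy":0,"wz":-3},{"tx":0,"ty":-171,"tz":-10,"wx":0,"wy":0,"wz":-3},{"tx":0,"ty":-171,"tz":-40,"wx":0,"wy":0,"wz":-3},{"tx":0,"ty":-171,"tz":-75,"wx":0,"wy":0,"wz":-3}])

```text
clock: 5.58
tool_pos: [0.5103, -0.4003, 0.2889]
ee_rot: [0.058, 1.568, -0.061]
wrist_force: [0.9, -0.6, -1.9]
opening: 0.258
```

Request:
apply_moves(moves=[{"tx":0,"ty":0,"tz":-35,"wx":0,"wy":0,"wz":0},{"tx":0,"ty":0,"tz":-70,"wx":0,"wy":0,"wz":0},{"tx":0,"ty":0,"tz":-105,"wx":0,"wy":0,"wz":0},{"tx":0,"ty":0,"tz":-135,"wx":0,"wy":0,"wz":0},{"tx":0,"ty":0,"tz":-155,"wx":0,"wy":0,"wz":0},{"tx":0,"ty":0,"tz":-165,"wx":0,"wy":0,"wz":0},{"tx":0,"ty":0,"tz":-170,"wx":0,"wy":0,"wz":0},{"tx":0,"ty":0,"tz":-170,"wx":0,"wy":0,"wz":0}])

```text
clock: 6.25
tool_pos: [0.5103, -0.399, 0.1183]
ee_rot: [0.059, 1.571, -0.058]
wrist_force: [0.2, 0.5, 0.4]
opening: 0.255
```

```bash
python3 - <<'E'
from h import *
s=snap('scene','s3.png')
cv2.imwrite('pics/s3c.png',cv2.resize(s['img'][170:310,110:390],(800,400)))
st=manip.read_state(); print(st['clock'],st['tool_pos'],st['wrist_force'],st['opening'])
E
```

```text
6.3 [ 0.5106272  -0.39932961  0.11942818] [-1.22909431  0.01786386  0.26261886] 0.25802153931665334
```

View pics/s3c.png

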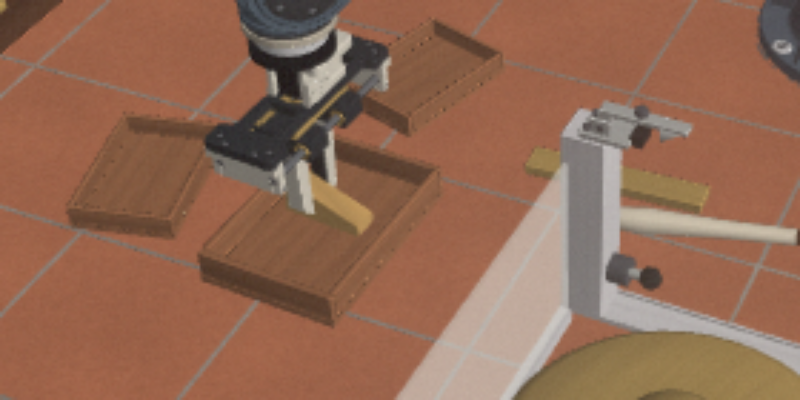

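The wedge is held over the middle of the tray, at crop (330,200). Now I'll lower, release and lift.

Request:
apply_moves(moves=[{"tx":0,"ty":0,"tz":-5,"wx":0,"wy":0,"wz":0},{"tx":0,"ty":0,"tz":-10,"wx":0,"wy":0,"wz":0},{"tx":0,"ty":0,"tz":-13,"wx":0,"wy":0,"wz":0},{"tx":0,"ty":0,"tz":-14,"wx":0,"wy":0,"wz":0},{"tx":0,"ty":0,"tz":-15,"wx":0,"wy":0,"wz":0},{"tx":0,"ty":0,"tz":-15,"wx":0,"wy":0,"wz":0},{"tx":0,"ty":0,"tz":-15,"wx":0,"wy":0,"wz":0},{"tx":0,"ty":0,"tz":-15,"wx":0,"wy":0,"wz":0}])

```text
clock: 6.97
tool_pos: [0.5104, -0.3992, 0.1039]
ee_rot: [0.058, 1.57, -0.058]
wrist_force: [-0.4, -0.3, -0.4]
opening: 0.255
```

Request:
apply_moves(moves=[{"tx":0,"ty":0,"tz":0,"wx":0,"wy":0,"wz":0},{"tx":0,"ty":0,"tz":0,"wx":0,"wy":0,"wz":0},{"tx":0,"ty":0,"tz":0,"wx":0,"wy":0,"wz":0},{"tx":0,"ty":0,"tz":0,"wx":0,"wy":0,"wz":0},{"tx":0,"ty":0,"tz":0,"wx":0,"wy":0,"wz":0},{"tx":0,"ty":0,"tz":0,"wx":0,"wy":0,"wz":0},{"tx":0,"ty":0,"tz":0,"wx":0,"wy":0,"wz":0},{"tx":0,"ty":0,"tz":0,"wx":0,"wy":0,"wz":0}], claw=0.0)

```text
clock: 7.63
tool_pos: [0.5103, -0.3991, 0.1037]
ee_rot: [0.058, 1.57, -0.058]
wrist_force: [0.7, 0.2, 0.2]
opening: 0.502
```

Request:
apply_moves(moves=[{"tx":0,"ty":0,"tz":10,"wx":0,"wy":0,"wz":0},{"tx":0,"ty":0,"tz":45,"wx":0,"wy":0,"wz":0},{"tx":0,"ty":0,"tz":80,"wx":0,"wy":0,"wz":0},{"tx":0,"ty":0,"tz":115,"wx":0,"wy":0,"wz":0},{"tx":0,"ty":0,"tz":150,"wx":0,"wy":0,"wz":0},{"tx":0,"ty":0,"tz":185,"wx":0,"wy":0,"wz":0},{"tx":0,"ty":0,"tz":220,"wx":0,"wy":0,"wz":0},{"tx":0,"ty":0,"tz":255,"wx":0,"wy":0,"wz":0}])

```text
clock: 8.3
tool_pos: [0.51, -0.3987, 0.3615]
ee_rot: [0.058, 1.569, -0.059]
wrist_force: [0.8, -1.3, 1.0]
opening: 0.5
```

```bash
python3 - <<'E'
from h import *
s=snap('scene','s4.png')
cv2.imwrite('pics/s4c.png',cv2.resize(s['img'][170:310,110:390],(800,400)))
hsv=cv2.cvtColor(s['img'],cv2.COLOR_BGR2HSV)
m=cv2.inRange(hsv,(13,110,120),(25,255,255)); m[:210]=0;m[285:]=0;m[:,:180]=0;m[:,270:]=0
for cc in cv2.findContours(m,0,2)[0]:
    if cv2.contourArea(cc)>40: r=cv2.minAreaRect(cc);print(r,onz(s,*r[0],.022))
st=manip.read_state(); print(st['clock'],st['tool_pos'],st['opening'],st['qpos'])
E
```

```text
((224.6687469482422, 243.08486938476562), (35.27677917480469, 10.278711318969727), 36.15818405151367) [ 0.50515198 -0.38873288  0.022     ]
8.35 [ 0.51103753 -0.39966217  0.36925413] 0.49951702840222373 [-7.35452864e-01  4.78822017e-01  1.29585162e+00  3.47287888e-05
  1.35615282e+00 -6.61271025e-01]
```

View pics/s4c.png

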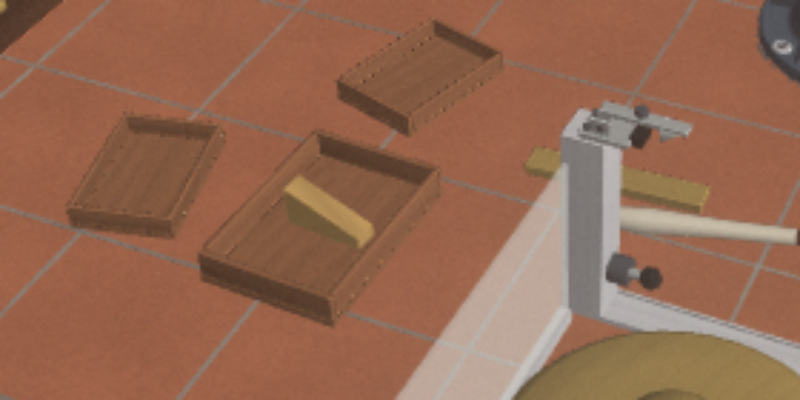

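The wedge lies flat in the tray's middle, at scene (225,243) and about (0.505,-0.389). Now to the handle, with the jaws along y.

Request:
apply_moves(moves=[{"tx":0,"ty":20,"tz":0,"wx":0,"wy":0,"wz":4},{"tx":-3,"ty":52,"tz":0,"wx":0,"wy":0,"wz":8},{"tx":-6,"ty":86,"tz":0,"wx":0,"wy":0,"wz":13},{"tx":-10,"ty":120,"tz":0,"wx":0,"wy":0,"wz":18},{"tx":-14,"ty":154,"tz":0,"wx":0,"wy":0,"wz":23},{"tx":-18,"ty":188,"tz":0,"wx":0,"wy":0,"wz":28},{"tx":-22,"ty":222,"tz":0,"wx":0,"wy":0,"wz":33},{"tx":-26,"ty":256,"tz":0,"wx":0,"wy":0,"wz":38}])

```text
clock: 9.02
tool_pos: [0.4837, -0.1415, 0.3593]
ee_rot: [-0.465, 1.52, 0.464]
wrist_force: [0.9, 0.6, 0.0]
opening: 0.499
```

Request:
apply_moves(moves=[{"tx":-4,"ty":32,"tz":0,"wx":0,"wy":0,"wz":5},{"tx":-8,"ty":64,"tz":0,"wx":0,"wy":0,"wz":10},{"tx":-12,"ty":96,"tz":0,"wx":0,"wy":0,"wz":15},{"tx":-16,"ty":128,"tz":0,"wx":0,"wy":0,"wz":20},{"tx":-20,"ty":160,"tz":0,"wx":0,"wy":0,"wz":25},{"tx":-24,"ty":192,"tz":0,"wx":0,"wy":0,"wz":30},{"tx":-28,"ty":224,"tz":0,"wx":0,"wy":0,"wz":36},{"tx":-32,"ty":256,"tz":0,"wx":0,"wy":0,"wz":42}])

```text
clock: 9.68
tool_pos: [0.4517, 0.1144, 0.3594]
ee_rot: [-1.028, 1.314, 1.027]
wrist_force: [0.8, -1.1, -0.5]
opening: 0.499
```

Request:
apply_moves(moves=[{"tx":-2,"ty":32,"tz":0,"wx":0,"wy":0,"wz":4},{"tx":-4,"ty":64,"tz":0,"wx":0,"wy":0,"wz":8},{"tx":-6,"ty":96,"tz":0,"wx":0,"wy":0,"wz":13},{"tx":-6,"ty":128,"tz":0,"wx":0,"wy":0,"wz":13},{"tx":-6,"ty":160,"tz":0,"wx":0,"wy":0,"wz":13},{"tx":-6,"ty":180,"tz":0,"wx":0,"wy":0,"wz":13},{"tx":-6,"ty":180,"tz":-10,"wx":0,"wy":0,"wz":13},{"tx":-6,"ty":180,"tz":-20,"wx":0,"wy":0,"wz":13}])

```text
clock: 10.35
tool_pos: [0.4461, 0.2934, 0.3385]
ee_rot: [-1.195, 1.218, 1.194]
wrist_force: [-0.1, -0.3, -0.2]
opening: 0.503
```

```bash
python3 - <<'E'
from h import *
s=snap('scene','s5.png')
cv2.imwrite('pics/s5c.png',cv2.resize(s['img'][130:370,420:600],(600,800)[::-1] if 0 else (450,600)))
st=manip.read_state(); print(st['clock'],st['tool_pos'],st['wrist_force'],st['opening'],st['qpos']); R=cv2.Rodrigues(st['ee_rot'])[0]; print(R.round(3))
E
```

```text
10.4 [0.44559388 0.29227703 0.33613883] [-0.13574145  0.19026421 -2.41414756] 0.4964244971831764 [ 4.93256833e-01  2.87206582e-01  1.65405648e+00 -2.83047931e-04
  1.20308863e+00 -1.05622919e+00]
[[-0.002 -1.     0.021]
 [-0.002  0.021  1.   ]
 [-1.     0.002 -0.002]]
```

View pics/s5c.png

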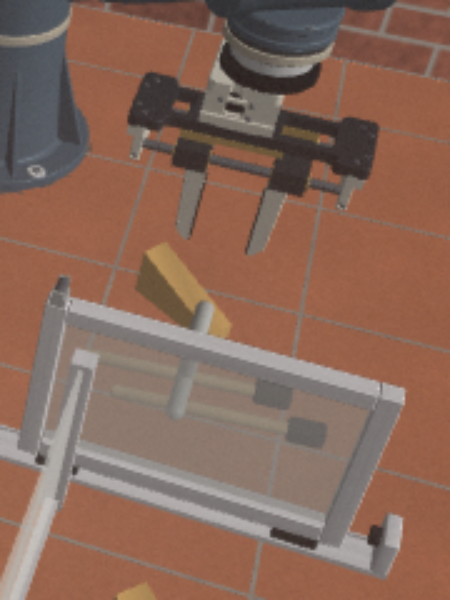

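The gripper is above the handle. The fingers at crop (190,215) and (265,225) straddle the bar, whose top is at (205,303). I'll check the bar's position from this view.

```bash
python3 - <<'E'
from h import *
import pickle
c=pickle.load(open('scene0.pkl','rb'));s=pickle.load(open('top0.pkl','rb'))
print(onz(c,420+205/2.5,130+304/2.5,.193),onz(c,420+178/2.5,130+410/2.5,.1))
print(tri(c,(502,251.6),s,(149.5,271.9)))
for p in ([.451,.294,.193],[.451,.294,.1]): print(proj(c,p),proj(s,p))
E
```

```text
[0.46058843 0.29707533 0.193     ] [0.50231464 0.29936585 0.1       ]
(array([0.45186832, 0.2966655 , 0.185594  ]), np.float64(0.0012739722043817953))
[501.26465521 248.56638442] [149.48853808 271.84308824]
[492.59535474 278.55664017] [159.10229176 276.82297293]
```

Request:
apply_moves(moves=[{"tx":1,"ty":3,"tz":-20,"wx":0,"wy":0,"wz":0},{"tx":1,"ty":3,"tz":-40,"wx":0,"wy":0,"wz":0},{"tx":1,"ty":3,"tz":-60,"wx":0,"wy":0,"wz":0},{"tx":1,"ty":3,"tz":-75,"wx":0,"wy":0,"wz":0},{"tx":1,"ty":3,"tz":-85,"wx":0,"wy":0,"wz":0},{"tx":1,"ty":3,"tz":-90,"wx":0,"wy":0,"wz":0},{"tx":1,"ty":3,"tz":-90,"wx":0,"wy":0,"wz":0},{"tx":1,"ty":3,"tz":-90,"wx":0,"wy":0,"wz":0}])

```text
clock: 11.07
tool_pos: [0.4476, 0.2957, 0.2493]
ee_rot: [-1.193, 1.219, 1.192]
wrist_force: [-0.2, 0.1, 0.8]
opening: 0.497
```

Request:
apply_moves(moves=[{"tx":0,"ty":-3,"tz":0,"wx":0,"wy":0,"wz":0},{"tx":0,"ty":-6,"tz":0,"wx":0,"wy":0,"wz":0},{"tx":0,"ty":-9,"tz":0,"wx":0,"wy":0,"wz":0},{"tx":0,"ty":-12,"tz":0,"wx":0,"wy":0,"wz":0},{"tx":0,"ty":-15,"tz":0,"wx":0,"wy":0,"wz":0},{"tx":0,"ty":-18,"tz":0,"wx":0,"wy":0,"wz":0},{"tx":0,"ty":-21,"tz":0,"wx":0,"wy":0,"wz":0},{"tx":0,"ty":-24,"tz":0,"wx":0,"wy":0,"wz":0}])

```text
clock: 11.73
tool_pos: [0.4474, 0.2717, 0.2488]
ee_rot: [-1.193, 1.219, 1.193]
wrist_force: [-0.6, 1.9, 1.0]
opening: 0.499
```

Request:
apply_moves(moves=[{"tx":0,"ty":-8,"tz":0,"wx":0,"wy":0,"wz":0},{"tx":0,"ty":-20,"tz":0,"wx":0,"wy":0,"wz":0},{"tx":-1,"ty":-34,"tz":0,"wx":0,"wy":0,"wz":0},{"tx":-1,"ty":-48,"tz":0,"wx":0,"wy":0,"wz":0},{"tx":-1,"ty":-62,"tz":0,"wx":0,"wy":0,"wz":0},{"tx":-2,"ty":-76,"tz":0,"wx":0,"wy":0,"wz":0},{"tx":-2,"ty":-90,"tz":0,"wx":0,"wy":0,"wz":0},{"tx":-2,"ty":-104,"tz":0,"wx":0,"wy":0,"wz":0}])

```text
clock: 12.4
tool_pos: [0.4448, 0.1661, 0.2486]
ee_rot: [-1.193, 1.22, 1.193]
wrist_force: [-2.0, 2.2, 1.3]
opening: 0.501
```

Request:
apply_moves(moves=[{"tx":0,"ty":-14,"tz":0,"wx":0,"wy":0,"wz":0},{"tx":0,"ty":-28,"tz":0,"wx":0,"wy":0,"wz":0},{"tx":-1,"ty":-42,"tz":0,"wx":0,"wy":0,"wz":0},{"tx":-1,"ty":-54,"tz":0,"wx":0,"wy":0,"wz":0},{"tx":-1,"ty":-64,"tz":0,"wx":0,"wy":0,"wz":0},{"tx":-2,"ty":-72,"tz":0,"wx":0,"wy":0,"wz":0},{"tx":-2,"ty":-78,"tz":0,"wx":0,"wy":0,"wz":0},{"tx":-2,"ty":-82,"tz":0,"wx":0,"wy":0,"wz":0}])

```text
clock: 13.07
tool_pos: [0.4431, 0.0851, 0.2487]
ee_rot: [-1.193, 1.22, 1.193]
wrist_force: [-1.2, 2.2, 0.8]
opening: 0.502
```

```bash
python3 - <<'E'
from h import *
s=snap('scene','s6.png');t=snap('top','t6.png')
a=cv2.resize(s['img'][170:350,290:530],(800,600))
cv2.imwrite('pics/s6c.png',a)
st=manip.read_state(); print(st['clock'],st['tool_pos'],st['wrist_force'],st['opening'])
E
```

```text
13.1667 [0.44336398 0.08541898 0.24871944] [-0.00168942 -0.0475239  -0.27350972] 0.5015830535681095
```

View pics/s6c.png

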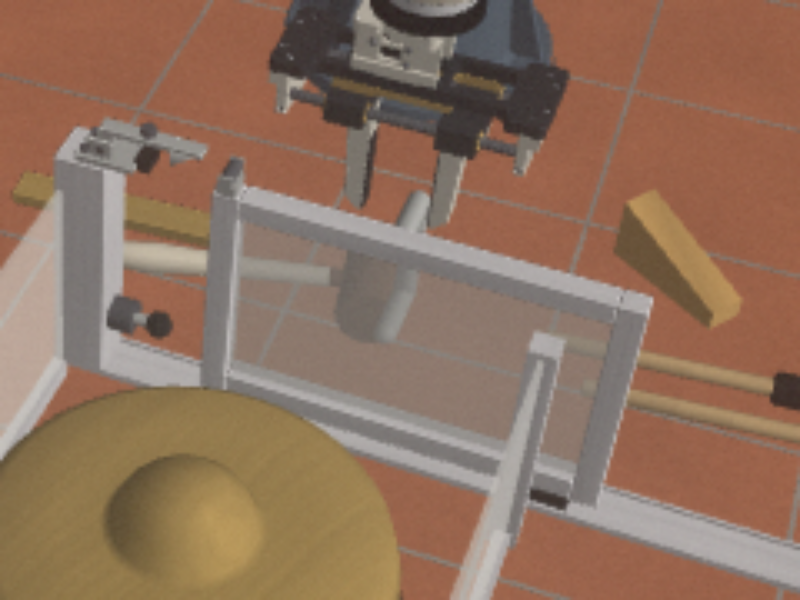

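The guard follows: the finger is on the bar at crop (430,210), and the roller at (232,175) is clear of the latch tip at (205,152). I'll carry on to the buffer.

Request:
apply_moves(moves=[{"tx":0,"ty":-4,"tz":0,"wx":0,"wy":0,"wz":0},{"tx":0,"ty":-8,"tz":0,"wx":0,"wy":0,"wz":0},{"tx":0,"ty":-12,"tz":0,"wx":0,"wy":0,"wz":0},{"tx":0,"ty":-16,"tz":0,"wx":0,"wy":0,"wz":0},{"tx":0,"ty":-20,"tz":0,"wx":0,"wy":0,"wz":0},{"tx":0,"ty":-22,"tz":0,"wx":0,"wy":0,"wz":0},{"tx":0,"ty":-24,"tz":0,"wx":0,"wy":0,"wz":0},{"tx":0,"ty":-25,"tz":0,"wx":0,"wy":0,"wz":0}])

```text
clock: 13.83
tool_pos: [0.4433, 0.0606, 0.2487]
ee_rot: [-1.193, 1.22, 1.193]
wrist_force: [-1.0, 1.2, 0.5]
opening: 0.501
```

Request:
apply_moves(moves=[{"tx":0,"ty":-0.5,"tz":0,"wx":0,"wy":0,"wz":0},{"tx":0,"ty":-1,"tz":0,"wx":0,"wy":0,"wz":0},{"tx":0,"ty":-1.5,"tz":0,"wx":0,"wy":0,"wz":0},{"tx":0,"ty":-2,"tz":0,"wx":0,"wy":0,"wz":0},{"tx":0,"ty":-2.5,"tz":0,"wx":0,"wy":0,"wz":0},{"tx":0,"ty":-3,"tz":0,"wx":0,"wy":0,"wz":0},{"tx":0,"ty":-3.5,"tz":0,"wx":0,"wy":0,"wz":0},{"tx":0,"ty":-4,"tz":0,"wx":0,"wy":0,"wz":0}])

```text
clock: 14.5
tool_pos: [0.4433, 0.057, 0.2487]
ee_rot: [-1.193, 1.219, 1.193]
wrist_force: [-1.3, 4.4, -0.5]
opening: 0.502
```

Request:
apply_moves(moves=[{"tx":0,"ty":-0.5,"tz":0,"wx":0,"wy":0,"wz":0},{"tx":0,"ty":-1,"tz":0,"wx":0,"wy":0,"wz":0},{"tx":0,"ty":-1.5,"tz":0,"wx":0,"wy":0,"wz":0},{"tx":0,"ty":-2,"tz":0,"wx":0,"wy":0,"wz":0},{"tx":0,"ty":-2.5,"tz":0,"wx":0,"wy":0,"wz":0},{"tx":0,"ty":-3,"tz":0,"wx":0,"wy":0,"wz":0},{"tx":0,"ty":-3.5,"tz":0,"wx":0,"wy":0,"wz":0},{"tx":0,"ty":-4,"tz":0,"wx":0,"wy":0,"wz":0}])

```text
clock: 15.17
tool_pos: [0.4432, 0.0533, 0.2487]
ee_rot: [-1.192, 1.219, 1.194]
wrist_force: [-1.7, 7.0, -0.9]
opening: 0.501
```

Request:
apply_moves(moves=[{"tx":0,"ty":-0.5,"tz":0,"wx":0,"wy":0,"wz":0},{"tx":0,"ty":-1,"tz":0,"wx":0,"wy":0,"wz":0},{"tx":0,"ty":-1.5,"tz":0,"wx":0,"wy":0,"wz":0},{"tx":0,"ty":-2,"tz":0,"wx":0,"wy":0,"wz":0},{"tx":0,"ty":-2.5,"tz":0,"wx":0,"wy":0,"wz":0},{"tx":0,"ty":-3,"tz":0,"wx":0,"wy":0,"wz":0},{"tx":0,"ty":-3.5,"tz":0,"wx":0,"wy":0,"wz":0},{"tx":0,"ty":-4,"tz":0,"wx":0,"wy":0,"wz":0}])

```text
clock: 15.83
tool_pos: [0.4432, 0.0495, 0.2487]
ee_rot: [-1.192, 1.219, 1.194]
wrist_force: [-2.3, 8.9, -0.7]
opening: 0.503
```

The buffer was felt at y≈0.058, and the force is now rising as the roller starts to lift the latch. I'll go on in 1 mm steps.

Request:
apply_moves(moves=[{"tx":0,"ty":-0.3,"tz":0,"wx":0,"wy":0,"wz":0},{"tx":0,"ty":-0.6,"tz":0,"wx":0,"wy":0,"wz":0},{"tx":0,"ty":-0.8,"tz":0,"wx":0,"wy":0,"wz":0},{"tx":0,"ty":-1,"tz":0,"wx":0,"wy":0,"wz":0},{"tx":0,"ty":-1,"tz":0,"wx":0,"wy":0,"wz":0},{"tx":0,"ty":-1,"tz":0,"wx":0,"wy":0,"wz":0},{"tx":0,"ty":-1,"tz":0,"wx":0,"wy":0,"wz":0},{"tx":0,"ty":-1,"tz":0,"wx":0,"wy":0,"wz":0}])

```text
clock: 16.5
tool_pos: [0.4431, 0.0484, 0.2487]
ee_rot: [-1.192, 1.219, 1.194]
wrist_force: [-1.9, 8.5, -1.1]
opening: 0.503
```

```bash
python3 - <<'E'
from h import *
F=[]
for i in range(4): snap('scene'); st=manip.read_state(); F.append(st['wrist_force'][1])
t=snap('top','t7.png'); s=snap('scene','s7.png')
print(np.round(F,1),st['clock'],st['tool_pos'])
cv2.imwrite('pics/s7c.png',cv2.resize(s['img'][180:300,300:460],(800,600)))
E
```

```text
[8.4 7.6 9.1 8.8] 16.7 [0.44315561 0.04843332 0.24867254]
```

View pics/s7c.png

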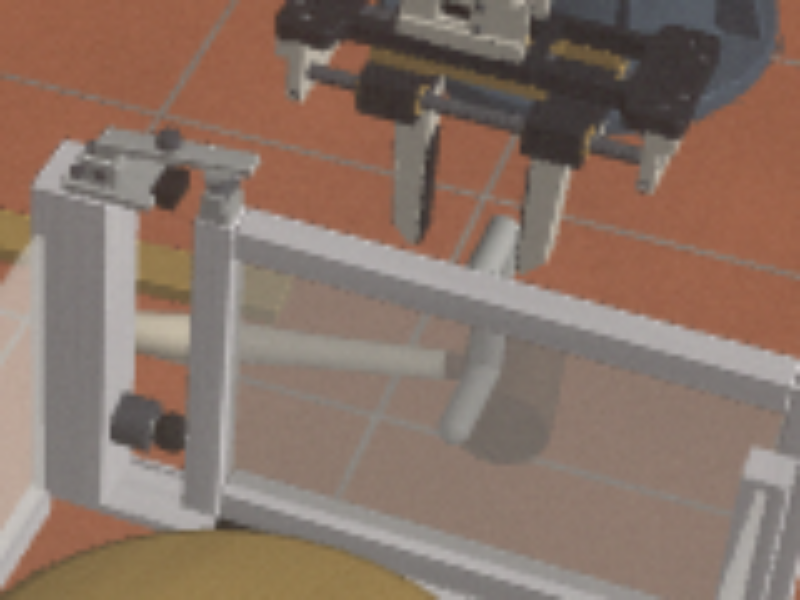

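The roller is under the latch arm at crop (225,195) and the stop pad at (170,185) is still a few mm off. No click yet.

Request:
apply_moves(moves=[{"tx":0,"ty":-0.3,"tz":0,"wx":0,"wy":0,"wz":0},{"tx":0,"ty":-0.6,"tz":0,"wx":0,"wy":0,"wz":0},{"tx":0,"ty":-0.8,"tz":0,"wx":0,"wy":0,"wz":0},{"tx":0,"ty":-1,"tz":0,"wx":0,"wy":0,"wz":0},{"tx":0,"ty":-1,"tz":0,"wx":0,"wy":0,"wz":0},{"tx":0,"ty":-1,"tz":0,"wx":0,"wy":0,"wz":0},{"tx":0,"ty":-1,"tz":0,"wx":0,"wy":0,"wz":0},{"tx":0,"ty":-1,"tz":0,"wx":0,"wy":0,"wz":0}])

```text
clock: 17.47
tool_pos: [0.4431, 0.0473, 0.2487]
ee_rot: [-1.192, 1.219, 1.194]
wrist_force: [-1.8, 5.9, 0.4]
opening: 0.498
```

Request:
apply_moves(moves=[{"tx":0,"ty":-0.3,"tz":0,"wx":0,"wy":0,"wz":0},{"tx":0,"ty":-0.6,"tz":0,"wx":0,"wy":0,"wz":0},{"tx":0,"ty":-0.8,"tz":0,"wx":0,"wy":0,"wz":0},{"tx":0,"ty":-1,"tz":0,"wx":0,"wy":0,"wz":0},{"tx":0,"ty":-1,"tz":0,"wx":0,"wy":0,"wz":0},{"tx":0,"ty":-1,"tz":0,"wx":0,"wy":0,"wz":0},{"tx":0,"ty":-1,"tz":0,"wx":0,"wy":0,"wz":0},{"tx":0,"ty":-1,"tz":0,"wx":0,"wy":0,"wz":0}])

```text
clock: 18.13
tool_pos: [0.4431, 0.0463, 0.2487]
ee_rot: [-1.192, 1.219, 1.194]
wrist_force: [-2.0, 7.4, -0.0]
opening: 0.502
```

```bash
cat > f.py <<'E'
from h import *
F=[]
for i in range(8):
    s=snap('scene'); st=manip.read_state(); F.append(st['wrist_force'][1])
print(np.round(F,1),'mean %.2f'%np.mean(F),st['clock'],st['tool_pos'][1])
cv2.imwrite('pics/f_%d.png'%(st['clock']*100),s['img'])
E
python3 f.py
```

```text
[6.8 6.2 7.3 6.4 7.1 6.8 7.  6.6] mean 6.78 18.5333 0.04628962757168699
```

The mean force dropped from 8.5 N to 6.8 N, so it may have clicked. I'll back off 4 mm: latched gives zero force, unlatched means the buffer follows the finger.

Request:
apply_moves(moves=[{"tx":0,"ty":0.5,"tz":0,"wx":0,"wy":0,"wz":0},{"tx":0,"ty":1,"tz":0,"wx":0,"wy":0,"wz":0},{"tx":0,"ty":1.5,"tz":0,"wx":0,"wy":0,"wz":0},{"tx":0,"ty":2,"tz":0,"wx":0,"wy":0,"wz":0},{"tx":0,"ty":2.5,"tz":0,"wx":0,"wy":0,"wz":0},{"tx":0,"ty":3,"tz":0,"wx":0,"wy":0,"wz":0},{"tx":0,"ty":3.5,"tz":0,"wx":0,"wy":0,"wz":0},{"tx":0,"ty":4,"tz":0,"wx":0,"wy":0,"wz":0}])

```text
clock: 19.2
tool_pos: [0.4432, 0.0501, 0.2487]
ee_rot: [-1.193, 1.22, 1.193]
wrist_force: [-1.8, 4.7, 0.4]
opening: 0.499
```

```bash
python3 f.py
```

```text
[5.5 5.5 4.9 5.4 5.8 5.4 5.9 4.8] mean 5.40 19.6 0.0501146930830231
```

It did not latch, since the guard followed the finger. I'll go forward again in 1 mm steps.

Request:
apply_moves(moves=[{"tx":0,"ty":-0.7,"tz":0,"wx":0,"wy":0,"wz":0},{"tx":0,"ty":-1.4,"tz":0,"wx":0,"wy":0,"wz":0},{"tx":0,"ty":-2.1,"tz":0,"wx":0,"wy":0,"wz":0},{"tx":0,"ty":-2.8,"tz":0,"wx":0,"wy":0,"wz":0},{"tx":0,"ty":-3.5,"tz":0,"wx":0,"wy":0,"wz":0},{"tx":0,"ty":-4,"tz":0,"wx":0,"wy":0,"wz":0},{"tx":0,"ty":-4.5,"tz":0,"wx":0,"wy":0,"wz":0},{"tx":0,"ty":-5,"tz":0,"wx":0,"wy":0,"wz":0}])

```text
clock: 20.27
tool_pos: [0.4431, 0.0452, 0.2487]
ee_rot: [-1.192, 1.219, 1.194]
wrist_force: [-3.7, 6.6, 1.3]
opening: 0.501
```

```bash
python3 f.py; python3 - <<'E'
import cv2,glob,numpy as np
from h import *
import pickle
c=pickle.load(open('scene0.pkl','rb'))
# travel by front-frame edge: patch tracking of roller/guard-corner and the latch tip
g0=cv2.imread('pics/s7.png',0)
for f in sorted(glob.glob('pics/f_*.png')):
    g=cv2.imread(f,0)
    (dx,dy),r=cv2.phaseCorrelate(np.float32(g0[225:290,392:400+40]),np.float32(g[225:290,392:440]))
    (ax,ay),r2=cv2.phaseCorrelate(np.float32(g0[205:217,318:350]),np.float32(g[205:217,318:350]))
    print(f,'handle',round(dx,2),round(dy,2),'latch',round(ax,2),round(ay,2),r2)
st=manip.read_state()
E
```

```text
[6.  6.5 6.1 5.7 5.7 5.7 6.2 6. ] mean 5.98 20.6667 0.045119134054538206
pics/f_1853.png handle -0.55 0.01 latch -0.13 -0.14 0.9198179754118124
pics/f_1960.png handle 0.33 0.07 latch 0.1 -0.09 1.0730947361638148
pics/f_2066.png handle -1.05 -0.18 latch -0.12 -0.24 0.9701042560239633
```

Request:
apply_moves(moves=[{"tx":0,"ty":-0.3,"tz":0,"wx":0,"wy":0,"wz":0},{"tx":0,"ty":-0.6,"tz":0,"wx":0,"wy":0,"wz":0},{"tx":0,"ty":-0.8,"tz":0,"wx":0,"wy":0,"wz":0},{"tx":0,"ty":-1,"tz":0,"wx":0,"wy":0,"wz":0},{"tx":0,"ty":-1,"tz":0,"wx":0,"wy":0,"wz":0},{"tx":0,"ty":-1,"tz":0,"wx":0,"wy":0,"wz":0},{"tx":0,"ty":-1,"tz":0,"wx":0,"wy":0,"wz":0},{"tx":0,"ty":-1,"tz":0,"wx":0,"wy":0,"wz":0}])

```text
clock: 21.33
tool_pos: [0.4431, 0.0441, 0.2487]
ee_rot: [-1.193, 1.22, 1.194]
wrist_force: [-2.9, 5.9, 1.2]
opening: 0.506
```

```bash
sed -i 's/range(8)/range(3)/' f.py; cat >> f.py <<'E'
g0=cv2.imread('pics/s7.png',0); g=cv2.cvtColor(s['img'],cv2.COLOR_BGR2GRAY)
for b in ((225,290,392,440),(205,217,318,350),(205,215,338,353)):
    a=[np.float32(x[b[0]:b[1],b[2]:b[3]]) for x in (g0,g)]; print(np.round(cv2.phaseCorrelate(*a)[0],2),end=' ')
E
python3 f.py
```

```text
[7.  6.  5.1] mean 6.03 21.4833 0.04411707906047232
[-1.23 -0.36] [-0.1 -0.3] [ 0.43 -0.31]
```

Request:
apply_moves(moves=[{"tx":0,"ty":-0.3,"tz":0,"wx":0,"wy":0,"wz":0},{"tx":0,"ty":-0.6,"tz":0,"wx":0,"wy":0,"wz":0},{"tx":0,"ty":-0.8,"tz":0,"wx":0,"wy":0,"wz":0},{"tx":0,"ty":-1,"tz":0,"wx":0,"wy":0,"wz":0},{"tx":0,"ty":-1,"tz":0,"wx":0,"wy":0,"wz":0},{"tx":0,"ty":-1,"tz":0,"wx":0,"wy":0,"wz":0},{"tx":0,"ty":-1,"tz":0,"wx":0,"wy":0,"wz":0},{"tx":0,"ty":-1,"tz":0,"wx":0,"wy":0,"wz":0}])

```text
clock: 22.15
tool_pos: [0.4431, 0.0431, 0.2487]
ee_rot: [-1.193, 1.22, 1.194]
wrist_force: [-3.5, 5.9, 0.8]
opening: 0.502
```

```bash
python3 f.py
```

```text
[5.6 6.1 4.7] mean 5.48 22.3 0.043114936466063465
[-1.4  -0.81] [-0.24 -0.3 ] [ 0.79 -0.52]
```

Request:
apply_moves(moves=[{"tx":0,"ty":-0.3,"tz":0,"wx":0,"wy":0,"wz":0},{"tx":0,"ty":-0.6,"tz":0,"wx":0,"wy":0,"wz":0},{"tx":0,"ty":-0.8,"tz":0,"wx":0,"wy":0,"wz":0},{"tx":0,"ty":-1,"tz":0,"wx":0,"wy":0,"wz":0},{"tx":0,"ty":-1,"tz":0,"wx":0,"wy":0,"wz":0},{"tx":0,"ty":-1,"tz":0,"wx":0,"wy":0,"wz":0},{"tx":0,"ty":-1,"tz":0,"wx":0,"wy":0,"wz":0},{"tx":0,"ty":-1,"tz":0,"wx":0,"wy":0,"wz":0}])

```text
clock: 22.97
tool_pos: [0.4431, 0.042, 0.2487]
ee_rot: [-1.193, 1.22, 1.194]
wrist_force: [-2.3, 3.9, 1.0]
opening: 0.499
```

```bash
python3 f.py
```

```text
[4.7 5.1 3.2] mean 4.32 23.1167 0.04200803900812022
[-0.83 -1.08] [ 0.08 -0.27] [-0.17 -0.54]
```

Request:
apply_moves(moves=[{"tx":0,"ty":-0.3,"tz":0,"wx":0,"wy":0,"wz":0},{"tx":0,"ty":-0.6,"tz":0,"wx":0,"wy":0,"wz":0},{"tx":0,"ty":-0.8,"tz":0,"wx":0,"wy":0,"wz":0},{"tx":0,"ty":-1,"tz":0,"wx":0,"wy":0,"wz":0},{"tx":0,"ty":-1,"tz":0,"wx":0,"wy":0,"wz":0},{"tx":0,"ty":-1,"tz":0,"wx":0,"wy":0,"wz":0},{"tx":0,"ty":-1,"tz":0,"wx":0,"wy":0,"wz":0},{"tx":0,"ty":-1,"tz":0,"wx":0,"wy":0,"wz":0}])

```text
clock: 23.78
tool_pos: [0.4434, 0.0409, 0.2487]
ee_rot: [-1.193, 1.219, 1.193]
wrist_force: [-2.5, 2.3, 0.1]
opening: 0.504
```

```bash
python3 f.py
```

```text
[2.  2.3 2.7] mean 2.32 23.9333 0.04087979221630484
[-0.14 -0.09] [ 0.18 -0.39] [ 0.56 -0.57]
```

Request:
apply_moves(moves=[{"tx":0,"ty":-0.3,"tz":0,"wx":0,"wy":0,"wz":0},{"tx":0,"ty":-0.6,"tz":0,"wx":0,"wy":0,"wz":0},{"tx":0,"ty":-0.8,"tz":0,"wx":0,"wy":0,"wz":0},{"tx":0,"ty":-1,"tz":0,"wx":0,"wy":0,"wz":0},{"tx":0,"ty":-1,"tz":0,"wx":0,"wy":0,"wz":0},{"tx":0,"ty":-1,"tz":0,"wx":0,"wy":0,"wz":0},{"tx":0,"ty":-1,"tz":0,"wx":0,"wy":0,"wz":0},{"tx":0,"ty":-1,"tz":0,"wx":0,"wy":0,"wz":0}])

```text
clock: 24.6
tool_pos: [0.4436, 0.0398, 0.2488]
ee_rot: [-1.193, 1.219, 1.192]
wrist_force: [-0.2, -0.3, 0.3]
opening: 0.501
```

```bash
python3 f.py
```

```text
[ 1.  -0.  -0.3] mean 0.21 24.75 0.039826092757044615
[-0.69 -0.09] [0.28 0.09] [1.09 0.28]
```

The force fell to zero and the latch arm dropped in the image, so it has clicked and carried the guard off the finger. I'll back off 8 mm to check that it holds.

Request:
apply_moves(moves=[{"tx":0,"ty":1,"tz":0,"wx":0,"wy":0,"wz":0},{"tx":0,"ty":2,"tz":0,"wx":0,"wy":0,"wz":0},{"tx":0,"ty":3,"tz":0,"wx":0,"wy":0,"wz":0},{"tx":0,"ty":4,"tz":0,"wx":0,"wy":0,"wz":0},{"tx":0,"ty":5,"tz":0,"wx":0,"wy":0,"wz":0},{"tx":0,"ty":6,"tz":0,"wx":0,"wy":0,"wz":0},{"tx":0,"ty":7,"tz":0,"wx":0,"wy":0,"wz":0},{"tx":0,"ty":8,"tz":0,"wx":0,"wy":0,"wz":0}])

```text
clock: 25.42
tool_pos: [0.4433, 0.048, 0.2487]
ee_rot: [-1.193, 1.219, 1.193]
wrist_force: [1.2, -0.2, -0.1]
opening: 0.499
```

```bash
python3 f.py; ls -t pics | head -3; python3 - <<'E'
import cv2,numpy as np,glob
fs=sorted(glob.glob('pics/f_*.png'))
ims=[cv2.imread(f) for f in (fs[0],fs[-2],fs[-1])]
print(fs)
# guard front stile edge column along rows 245-275 (left of frame vs. behind)
for f in fs:
    g=np.float32(cv2.cvtColor(cv2.imread(f),cv2.COLOR_BGR2HSV)[...,1])
    e=[]
    for r in range(232,262):
        p=g[r,325:352]; k=np.argmin(np.diff(p)); d=-np.diff(p)[max(0,k-1):k+2]; e.append(max(0,k-1)+(d*np.arange(len(d))).sum()/d.sum())
    print(f,np.median(e))
cv2.imwrite('pics/last.png',np.vstack([cv2.resize(i[185:235,300:400],(600,300),interpolation=cv2.INTER_CUBIC) for i in (ims[0],ims[2])]))
E
```

```text
[-0.4  0.2 -0.6] mean -0.27 25.5667 0.04798141840364728
[-0.94 -0.34] [0.14 0.04] [0.99 0.21] f_2556.png
f_2475.png
f_2393.png
['pics/f_1853.png', 'pics/f_1960.png', 'pics/f_2066.png', 'pics/f_2148.png', 'pics/f_2230.png', 'pics/f_2311.png', 'pics/f_2393.png', 'pics/f_2475.png', 'pics/f_2556.png']
pics/f_1853.png 10.928772522522522
pics/f_1960.png 12.507389162561577
pics/f_2066.png 10.556318681318682
pics/f_2148.png 10.145502645502646
pics/f_2230.png 9.833793103448276
pics/f_2311.png 9.350274725274726
pics/f_2393.png 8.780018472906404
pics/f_2475.png 8.423076923076923
pics/f_2556.png 8.42292490118577
```

The guard edge is unmoved (8.42 px before and after) with zero force, so it is latched. I'll lift clear.

Request:
apply_moves(moves=[{"tx":0,"ty":4,"tz":10,"wx":0,"wy":0,"wz":0},{"tx":0,"ty":4,"tz":30,"wx":0,"wy":0,"wz":0},{"tx":0,"ty":4,"tz":55,"wx":0,"wy":0,"wz":0},{"tx":0,"ty":4,"tz":80,"wx":0,"wy":0,"wz":0},{"tx":0,"ty":4,"tz":105,"wx":0,"wy":0,"wz":0},{"tx":0,"ty":4,"tz":125,"wx":0,"wy":0,"wz":0},{"tx":0,"ty":4,"tz":140,"wx":0,"wy":0,"wz":0},{"tx":0,"ty":4,"tz":140,"wx":0,"wy":0,"wz":0}])

```text
clock: 26.23
tool_pos: [0.444, 0.0519, 0.3915]
ee_rot: [-1.195, 1.216, 1.19]
wrist_force: [0.7, 1.1, 0.8]
opening: 0.502
```

Request:
apply_moves(moves=[{"tx":0,"ty":0,"tz":0,"wx":0,"wy":0,"wz":0},{"tx":0,"ty":0,"tz":0,"wx":0,"wy":0,"wz":0},{"tx":0,"ty":0,"tz":0,"wx":0,"wy":0,"wz":0},{"tx":0,"ty":0,"tz":0,"wx":0,"wy":0,"wz":0},{"tx":0,"ty":0,"tz":0,"wx":0,"wy":0,"wz":0},{"tx":0,"ty":0,"tz":0,"wx":0,"wy":0,"wz":0},{"tx":0,"ty":0,"tz":0,"wx":0,"wy":0,"wz":0},{"tx":0,"ty":0,"tz":0,"wx":0,"wy":0,"wz":0}])

```text
clock: 26.9
tool_pos: [0.4434, 0.0519, 0.3886]
ee_rot: [-1.193, 1.22, 1.193]
wrist_force: [0.0, -0.0, 0.6]
opening: 0.503
```

```bash
python3 - <<'E'
from h import *
s=snap('scene','end.png'); st=manip.read_state(); print(st['clock'],st['tool_pos'],st['wrist_force'])
g=np.float32(cv2.cvtColor(s['img'],cv2.COLOR_BGR2HSV)[...,1]);e=[]
for r in range(232,262):
    p=g[r,325:352]; k=np.argmin(np.diff(p)); d=-np.diff(p)[max(0,k-1):k+2]; e.append(max(0,k-1)+(d*np.arange(len(d))).sum()/d.sum())
print(np.median(e))
cv2.imwrite('pics/endc.png',cv2.resize(s['img'][170:350,170:490],(800,450)))
E
```

```text
26.95 [0.44332867 0.05191616 0.38867596] [ 0.48262254  0.11471243 -0.61560541]
8.394200626959249
```

View pics/endc.png

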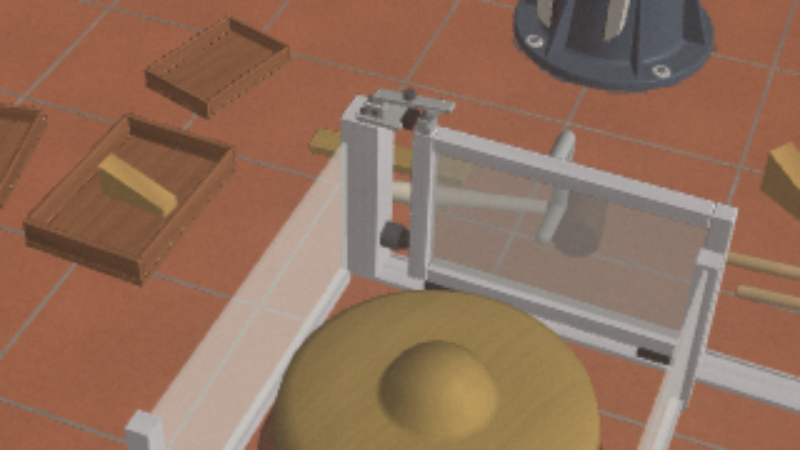

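The guard is latched with its roller at crop (430,122) behind the latch arm. The wedge is in the tray at crop (138,185), the tools are in place and the arm is clear.

```bash
python3 -c "
from station import manip
print(manip.sign_off())"
```

```text
the job is handed in; nothing more can be done
None
```

The wedge is in the 200 x 140 mm tray and the guard is shut and held by its latch. I handed the job in at about 27 s; sign-off gives no verdict.

- **Wedge:** I took it out of the track and laid it flat in the tray. I measured its centre at about (0.505, -0.389), within roughly 6 mm of the tray's centre.
- **Guard:** I pushed it by the handle with one finger, in 1 mm steps once the force rose past the buffer. My highest reading was about 9 N. The push then fell to zero as the latch arm dropped, and I never felt the rubber stop.
- **Latch check:** I backed the finger off 8 mm and lifted clear. The guard's edge stayed at 8.4 px in the image and the force stayed at zero. The last picture shows the latch and wedge in place and the arm clear; the gong and the tools in view look unmoved, though I did not measure their shift.
- **A check that disagreed:** an early force drop, from 8.5 N to 6.8 N, looked like the click. When I backed off 4 mm the guard followed the finger, so it was not latched and I pushed on until it was.

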